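Clear the cage front, lift the sagging bolt and hold the gate ajar

ROBOT

A 7-joint arm with a two-finger parallel gripper is mounted at the origin on a cart in front of the work surface, level with it; the furniture and walls round the work are solid. World frame = base frame: x ahead of the robot, y to its left, z up, the work surface at z = 0. Lengths are in m, angles in rad, forces in N, time in s.
With the tool pointing down it reaches from about 0.425 to 0.925 m from the base axis. Payload 6.8 kg.
Tool frame: the origin (TCP) lies between the finger pads; the fingertips stand 22 mm ahead of it and the grasp point (between the pads) lies 3 mm ahead of it; z points along the fingers, y is the direction in which the jaws open and shut (so a half turn about z gives the same grasp; the last joint's range is limited). The gripper opens to 85 mm and grips with 20 to 120 N. Pads are 22 mm wide; open, the fingers measure 114 mm over their backs; the gripper's body (76 mm by 85 mm) begins 54 mm behind the grasp point. The pads swing forward as they close: fully open they stand 13 mm farther back than shut.
Start: joints at [-1.255, 0.477, 0.022, 1.555, -0.011, 1.109, -0.083], TCP at [0.278, 0.615, 0.253] pointing down, gripper open.
Joint ranges: [-2.96, 2.96], [-0.34, 2.1], [-1.41, 1.46], [0.24, 2.44], [-1.37, 4.51], [0.17, 1.92], [-2.96, 2.96]. Speed limits (rad/s): [2.39, 2.39, 3.14, 3.14, 3.14, 3.14, 3.14].

INTERFACE

Orientations are given as a unit quaternion [w, x, y, z].
In Python, from station import bot gives the robot as it stands. The module is installed in compiled form; this text tells all that it offers.
- The arm moves only by the tool drive_tool, never from a script. Its argument "series" is one flat list of numbers, 7 for each row, row after row: the opening, from -1 (shut) to 1 (fully open), then the shift along the tool's x, y, z in mm, then the turn, a rotation vector about the tool's x, y, z in rad. In form: [jaw, x, y, z, wx, wy, wz, jaw, x, y, z, wx, wy, wz, ...]. A call has 1 to 12 rows; each row shifts and turns the commanded pose from where the row before left it, along the tool's axes as they then stand; what a row does not reach is not made up. A row lasts 1/8 s, in which the tool goes at most 62.5 mm and 10.7 degrees, less where a joint would pass 70% of its speed; a pose out of reach is approached as far as the arm can. A call with a gripper value outside its range is refused whole. The fingers move at their own pace and stop on an object; "force" is the grip in N (left out, the last holds). Time passes only in rows, so rows that do not move let the fingers close. It gives the time, the measured TCP pose, the force and the opening at its end, in the units of the state.
- bot.get_obs(): the state, without advancing time (a new reading comes with each control period).
- bot.read_camera(name): name is "scene" or "side" or "wrist"; returns a dict with "pixels" (400x640x3 uint8, blue, green, red), "camera_matrix" (3x3 intrinsics, pixels), "rvec" (rotation vector, rad) and "tvec" (3), from world to camera coordinates, as OpenCV has them. Camera axes: x right, y down, z forward; pixel columns grow to the right and rows downward; lengths in m; the calibration is good to about 2 mm. The wrist camera is an equidistant fisheye: a pixel r from the principal point sees the ray r / f radians off the axis. A picture is of the moment at which its call begins. There is no depth.
- bot.hand_in(): hands the job in, once; it reports no verdict.
The state is a dict: "t": time; "q": joint angles; "joint_vel": joint speeds; "joint_torque": joint torques, N m; "eef_pos": TCP position; "tool_rot": TCP orientation; "contact_force": force on the tool from outside, world axes, zero at the start; "torque": the same for the moment, N m; "gripper_width": opening from 0.0 (shut) to 1.0 (fully open).
Only numpy, scipy, OpenCV 4.12 (cv2) and the standard library are available. Lean on these libraries where they do the work, as an engineer would, in place of code of your own. Each camera call takes 0.05 s, during which the arm holds its last target. There are 200 camera calls.

TASK

Two closed cartons stand in the way of the gate of the low stock cage: stack them squarely on the biggest carton, which stands to their left on the worktop, the larger of the two first and the small one on top, edges lined up. Then free the gate's sagging barrel bolt: lift it by its upright knob over the bent-up lip of the keeper while drawing it sideways right out of the keeper, and with the same grip pull the gate open towards you by about 30 degrees. The gate springs shut, so finish while still gripping the knob and holding the gate still, ajar at that angle; leave the small brown and blue bottles and the red pliers alone.

Things in the scene. Friction and masses are not known exactly. Their poses are not given: they have to be found in the camera images.
- cage: Low grey steel cage, 140 deep x 314 wide x 105 mm high, fixed. Origin on the worktop in the middle of the shut gate's plane; x points into the cage (away from the robot), y to the left along the gate, z up. The gate of bars fills the front, 270 mm wide, top at z = 96 mm. The bolt lies level along y in front of the gate: axis at x = -26 mm, at rest z = 85 mm.
- gate_hinge (a point): Foot of the gate's vertical hinge line, on the worktop, at the gate's left end: x = 0, y = +137 mm in the cage frame.
- keeper_mid (a point): Middle of the steel keeper on the cage's right post, which holds the bolt's nose: a floor under it, a front cheek up to z = 110 mm that stops the gate from opening, open above, and on the side towards the gate a bent-up lip, top at z = 78 mm. At cage x = -26, y = -153 mm, z = 85 mm; 30 mm long along y.
- bolt_knob: Upright round steel stem of the bolt, 14 mm across, with an 18 mm ball on top. Origin on the stem's axis, a good height to grip: 22 mm below the ball's middle, 140 mm above the worktop at rest, at cage x = -26, y = -68 mm when fully home. Bare stem from z = 97 to 153 mm. All near it is under z = 117 mm, so fingertips kept above 120 mm are clear. Axes turn with the gate.
- bolt_slide (a joint): travel of the bolt along the gate towards the hinge (cage +y when shut), m: 0 fully home in the keeper, end stop 0.036; friction about 1 N. With the bolt down the collar at its nose (24 mm in diameter) strikes the lip at about 0.006 and goes no further. From 0.022 the nose is wholly out of the keeper and the gate free.
- bolt_lift (a joint): height of the bolt in its worn guides, m: 0 sagging (its own weight, about 2 N, takes it there), top stop 0.014. The collar passes over the lip when it is lifted 0.008 or more.
- gate (a joint): opening angle of the gate, rad: 0 shut, grows as the gate swings towards the robot (clockwise seen from above) about the hinge line, stop at 1.2. A spring shuts it: about 0.1 N m when shut, 0.36 N m at 0.52 rad.
- carton_base_mid (a point): Middle of the biggest closed kraft carton, 68 (x) x 104 (y) x 50 mm high, 0.35 kg, loose on the worktop; the foot of the column.
- carton_large_mid (a point): Middle of the larger of the two cartons before the gate, 62 (x) x 92 (y) x 50 mm high, 0.15 to 0.3 kg, loose on the worktop.
- carton_small_mid (a point): Middle of the small carton before the gate, 48 (x) x 72 (y) x 44 mm high, 0.1 to 0.2 kg, loose on the worktop.
- polish_bottle: Bystander: amber bottle with a dropper cap, 34 mm across, 102 mm high, origin at the middle of its underside.
- glue_bottle: Bystander: dark blue glue bottle with a red pointed cap, 24 mm across, 78 mm high, origin at the middle of its underside.
- pliers_red: Bystander: pliers with red handles, 34 x 119 x 10 mm, lying on the worktop; origin at the middle of its underside.

How it is judged:
On the way, in this order (a step that is already met when the one before it is completed fails the run):
1. the larger carton is set squarely on the biggest and let go (x of carton_large_mid in the frame of carton_base_mid between -0.012 and 0.012 m and y of carton_large_mid in the frame of carton_base_mid between -0.012 and 0.012 m and z of carton_large_mid in the frame of carton_base_mid between 0.045 and 0.055 m and angle between the x axis of carton_large_mid and the x axis of carton_base_mid, either way round below 0.15 rad and angle between carton_large_mid's own z axis and vertical below 0.1 rad and contact force between the fingers and carton_large below 0.1 N), for 0.2 s.
2. the small carton is set squarely on top and let go (x of carton_large_mid in the frame of carton_base_mid between -0.012 and 0.012 m and y of carton_large_mid in the frame of carton_base_mid between -0.012 and 0.012 m and z of carton_large_mid in the frame of carton_base_mid between 0.045 and 0.055 m and angle between the x axis of carton_large_mid and the x axis of carton_base_mid, either way round below 0.15 rad and angle between each of carton_large_mid, carton_small_mid's own z axis and vertical below 0.1 rad and x of carton_small_mid in the frame of carton_large_mid between -0.012 and 0.012 m and y of carton_small_mid in the frame of carton_large_mid between -0.012 and 0.012 m and z of carton_small_mid in the frame of carton_large_mid between 0.042 and 0.052 m and angle between the x axis of carton_small_mid and the x axis of carton_large_mid, either way round below 0.15 rad and contact force between the fingers and carton_small below 0.1 N), for 0.2 s.
3. the bolt is drawn out of the keeper (value of joint bolt_slide above 0.02 m), for 0.1 s.
At the end, for the whole second after the job is handed in: Fingers still grip the knob (over 2 N); the gate stands still at 21 to 39 degrees, the bolt drawn 15 mm or more; the three cartons stand level as a column, not touched, each within 12 mm (along both edges) and 8 degrees of the one below (all of step 2 and value of joint gate between 0.37 and 0.68 rad and velocity of joint gate between -0.1 and 0.1 rad/s and value of joint bolt_slide above 0.015 m and contact force between the fingers and bolt_knob above 2 N and contact force between the fingers and carton_large below 0.1 N); the arm keeps its last pose, push and grip.
It fails at once if a bystander is disturbed (moved over 3 cm or a bottle tipped) (distance of any of polish_bottle, glue_bottle, pliers_red from where it was at the start of the episode above 0.03 m or angle between any of polish_bottle, glue_bottle's own z axis and vertical above 0.5 rad).
It fails at once if a carton is tipped over (angle between any of carton_base_mid, carton_large_mid, carton_small_mid's own z axis and vertical above 0.7 rad).
It also fails if it takes over 64 s, if anything falls off the work surface, if the arm or the gripper's body presses on something with over 40 N, if the wrist force passes 120 N, or if a joint passes its speed limit or range.

## Working session

There is one attempt and no reset: what is moved stays moved. The work goes in short steps, Python scripts to look and compute and a tool call to move; the robot and the scene stay as the last step left them, time stands still between calls to the robot, and variables do not carry over. Pictures are saved under pics/ and viewed, about 8 in all and at most 12, crops included, and the job is handed in when it is done.

Besides the shell and the picture viewer there is one more tool, called after "Call:" as name(argument=value, ...) on one line, values as JSON. drive_tool: Moves the arm, as the interface text tells. Its arguments: {"type":"object","properties":{"series":{"type":"array"},"force":{"type":"number"}},"required":["series"]}

```bash
mkdir -p pics; cat > h.py <<'E'
import numpy as np, cv2
from station import bot
def cam(n):
    d=bot.read_camera(n); R=cv2.Rodrigues(np.array(d['rvec'],float))[0]
    return np.array(d['pixels']),np.array(d['camera_matrix'],float),R,np.array(d['tvec'],float).ravel()
def ray(n,K,R,t,uv):
    x=(uv[0]-K[0,2])/K[0,0]; y=(uv[1]-K[1,2])/K[1,1]
    if n=='wrist':
        r=np.hypot(x,y); v=np.array([x/r*np.sin(r),y/r*np.sin(r),np.cos(r)]) if r>1e-9 else np.array([0,0,1.])
    else: v=np.array([x,y,1.])
    return -R.T@t, R.T@v
def onz(n,K,R,t,uv,z):
    c,v=ray(n,K,R,t,uv); return c+v*(z-c[2])/v[2]
def proj(n,K,R,t,P):
    p=R@np.array(P,float)+t
    if n=='wrist':
        th=np.arctan2(np.hypot(p[0],p[1]),p[2]); s=th/np.hypot(p[0],p[1]); return K[0,0]*s*p[0]+K[0,2],K[1,1]*s*p[1]+K[1,2]
    return K[0,0]*p[0]/p[2]+K[0,2],K[1,1]*p[1]/p[2]+K[1,2]
E
python3 - <<'E'
from h import *
print(bot.get_obs())
for n in ['scene','side']:
    im,K,R,t=cam(n); cv2.imwrite(f'pics/{n}0.png',im); np.savez(f'{n}.npz',K=K,R=R,t=t); print(n,K[0,0],-R.T@t,R[2])
E
```

```text
{'t': 0.0, 'q': array([-1.25509944,  0.47778825,  0.0223528 ,  1.55643153, -0.01151351,
        1.10926393, -0.08308512]), 'joint_vel': array([-0.00226569,  0.00088365, -0.00064561, -0.00021768,  0.00020231,
        0.00107024, -0.00034324]), 'joint_torque': array([-3.98763382e-05, -5.96450937e+01,  1.60707179e+00, -2.81196374e+01,
        1.22513555e-02,  9.20812832e-03,  1.02822770e-05]), 'eef_pos': array([0.27737118, 0.61479551, 0.25234227]), 'tool_rot': array([-1.24242145e-04,  2.10306865e-01,  9.77635027e-01, -8.72599280e-04]), 'contact_force': array([ 0.72843441, -0.44588777,  0.76919656]), 'torque': array([-0.01652563,  0.0114678 , -0.00798549]), 'gripper_width': 0.9999978275446317}
scene 377.8606732886206 [ 0.05858096 -0.27755947  0.80271508] [ 0.50493139  0.41026139 -0.75942734]
side 417.47887903036417 [ 0.18166824 -0.58841822  0.55626933] [ 0.37998623  0.77429376 -0.50604312]
```

View pics/scene0.png

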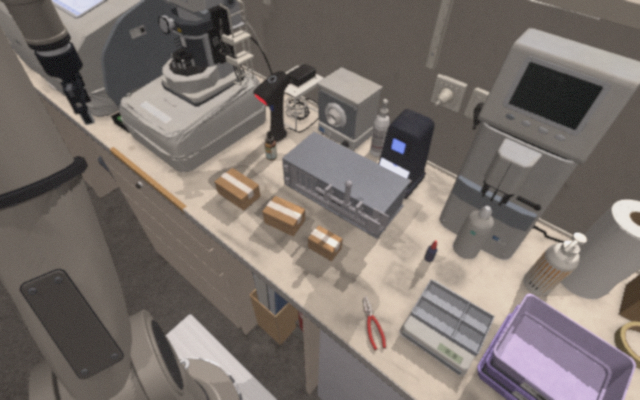

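View pics/side0.png

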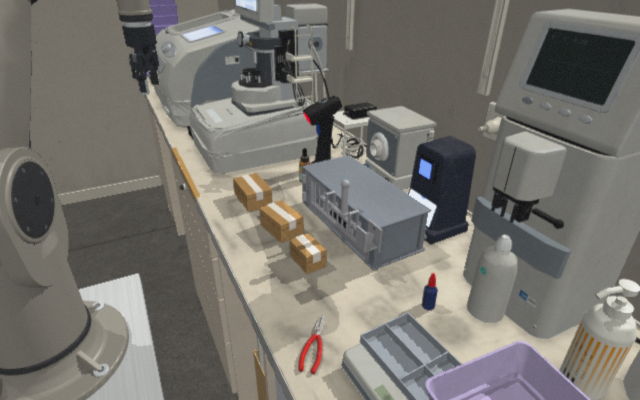

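The scene view shows the base carton at (237,187), the larger at (284,214), the small one at (325,240), and the knob at about (349,185). The side view agrees: cartons at (252,191), (281,220) and (308,252), knob at (346,190). I'll measure from a crop.

```bash
python3 - <<'E'
import cv2
a=cv2.imread('pics/scene0.png')[130:260,205:420]
cv2.imwrite('pics/c1.png',cv2.resize(a,None,fx=3.7,fy=3.7,interpolation=cv2.INTER_CUBIC))
a=cv2.imread('pics/side0.png')[145:275,225:440]
cv2.imwrite('pics/c2.png',cv2.resize(a,None,fx=3.7,fy=3.7,interpolation=cv2.INTER_CUBIC))
E
```

```text
(no output)
```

View pics/c1.png

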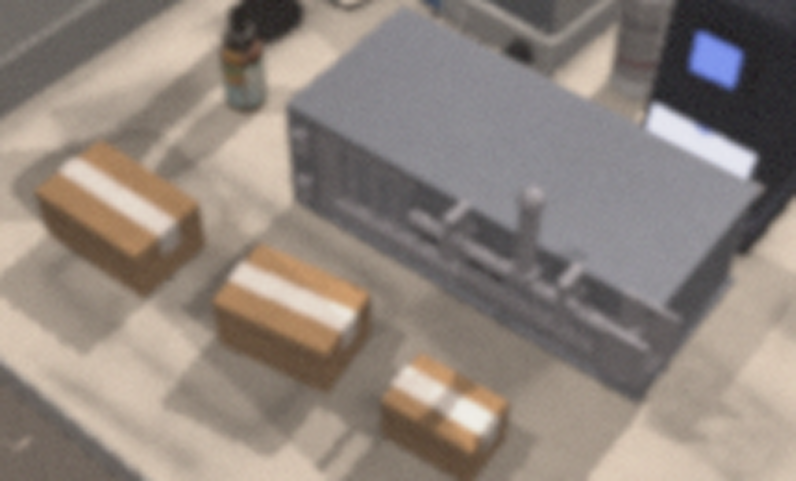

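View pics/c2.png

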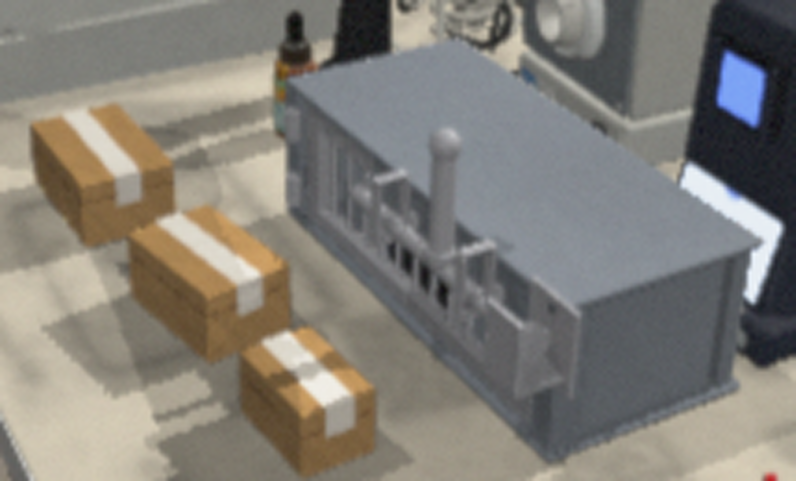

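Both crops show the carton tops, cage roof corners and ball clearly. I'll fit known-size boxes to the corner pixels from both views.

```bash
cat > fit.py <<'E'
from h import *
from scipy.optimize import least_squares
C={n:np.load(n+'.npz') for n in('scene','side')}; O={'scene':(205,130),'side':(225,145)}
pts={'base':((.068,.104,.05),[(38,193),(98,143),(201,207),(140,256)],[(30,123),(118,103),(173,167),(84,187)]),
'large':((.062,.092,.05),[(215,297),(262,247),(371,297),(322,353)],[(128,235),(208,207),(291,265),(210,305)]),
'small':((.048,.072,.044),[(382,408),(424,356),(509,408),(468,455)],[(240,367),(308,327),(375,381),(306,431)]),
'cage':((.14,.314,.105),[(290,105),(405,8),(762,186),(672,317)],[(288,85),(453,42),(760,241),(580,305)])}
def full(n,p): return np.array(p)/3.7+O[n]
def P(n,X): c=C[n]; return np.array(proj(n,c['K'],c['R'],c['t'],X))
for k,((a,b,h),s,d) in pts.items():
    loc=np.array([(-a/2,b/2),(a/2,b/2),(a/2,-b/2),(-a/2,-b/2)])
    def res(v):
        r=[]
        for l,ps,pd in zip(loc,s,d):
            X=[v[0]+np.cos(v[2])*l[0]-np.sin(v[2])*l[1],v[1]+np.sin(v[2])*l[0]+np.cos(v[2])*l[1],h]
            r+=list(P('scene',X)-full('scene',ps))+list(P('side',X)-full('side',pd))
        return np.array(r)
    o=least_squares(res,[.5,.1,0],loss='soft_l1'); print(k,o.x.round(4),'rms',np.sqrt((res(o.x)**2).mean()).round(2))
    if k=='cage':
        v=o.x;c,s_=np.cos(v[2]),np.sin(v[2]);g=lambda x,y:(v[0]+c*x-s_*y,v[1]+s_*x+c*y)
        print('gate origin',g(-.07,0),'knob',g(-.096,-.068),'hinge',g(-.07,.137))
ball={'scene':(533,197),'side':(445,142)}
o=least_squares(lambda X:np.r_[P('scene',X)-full('scene',ball['scene']),P('side',X)-full('side',ball['side'])],[.5,0,.16]); print('ball',o.x,o.cost)
E
python3 fit.py
```

```text
base [0.4534 0.3301 0.054 ] rms 0.75
large [0.468  0.1695 0.1855] rms 0.89
small [0.4711 0.0345 0.1223] rms 1.52
cage [0.6427 0.1085 0.0725] rms 1.56
gate origin (np.float64(0.5728797578860608), np.float64(0.10345802680725982)) knob (np.float64(0.5518738545590447), np.float64(0.03375327786275782)) hinge (np.float64(0.5629557351792998), np.float64(0.2400981152634508))
ball [0.55975177 0.04351701 0.16482342] 0.006230990219402785
```

Call:
drive_tool(series=[1,0,0,0,0,0,0.16,1,0,0,0,0,0,0.16,1,0,0,0,0,0,0.16,1,0,0,0,0,0,0.16,1,0,0,0,0,0,0.16,1,0,0,0,0,0,0.16,1,-52,11.5,0,0,0,0,1,-52,11.5,0,0,0,0,1,-52,11.5,0,0,0,0,1,-52,11.5,0,0,0,0,1,-52,11.5,0,0,0,0,1,-52,11.5,0,0,0,0], force=40)

```text
t: 1.6
eef_pos: [0.4037, 0.3197, 0.2531]
tool_rot: [-0.0, 0.638, 0.77, -0.0]
contact_force: [-0.4, -0.2, -0.2]
gripper_width: 1.0
```

Call:
drive_tool(series=[1,-52,11.5,0,0,0,0,1,-52,11.5,0,0,0,0,1,-52,11.5,0,0,0,0,1,0,0,0,0,0,0,1,0,0,0,0,0,0])

```text
t: 2.22
eef_pos: [0.4659, 0.1752, 0.2531]
tool_rot: [-0.0, 0.638, 0.77, -0.0]
contact_force: [-0.1, 0.4, -0.4]
gripper_width: 0.998
```

```bash
cat > go.py <<'E'
# usage: go.py x y z yaw   -> tool-frame turn and shift (mm) from measured pose (yaw = direction of tool y)
import sys; from h import *
from scipy.spatial.transform import Rotation as Ro
def go(x,y,z,yaw):
    o=bot.get_obs(); p=o['eef_pos']; w=o['tool_rot']; R=Ro.from_quat([w[1],w[2],w[3],w[0]])
    c,s=np.cos(yaw),np.sin(yaw); T=Ro.from_matrix(np.array([[-s,c,0],[c,s,0],[0,0,-1]]).T.T)
    print('t',round(o['t'],2),'tcp',p.round(4),'yaw',np.arctan2(*R.as_matrix()[[1,0],1]).round(4),'F',o['contact_force'].round(1),'w',round(o['gripper_width'],3),'q7',o['q'].round(2))
    print('turn',(R.inv()*T).as_rotvec().round(4),'then shift mm',(T.as_matrix().T@(np.array([x,y,z])-p)*1e3).round(1))
if __name__=='__main__': go(*map(float,sys.argv[1:5]))
E
python3 go.py .468 .1695 .25 .1855
python3 - <<'E'
from h import *
im,K,R,t=cam('wrist'); cv2.imwrite('pics/w1.png',im); np.savez('wrist1.npz',K=K,R=R,t=t)
for X in [(.468,.1695,.05),(.4711,.0345,.044),(.4534,.3301,.05),(.56,.0435,.162)]: print(proj('wrist',K,R,t,X))
E
```

```text
t 2.23 tcp [0.4659 0.1752 0.2531] yaw 0.1871 F [-0.1  0.4 -0.4] w 0.998 q7 [-0.86  0.19  0.43  1.99 -0.09  0.98 -0.2 ]
turn [-0.0006 -0.0003  0.0016] then shift mm [-6.   1.   3.1]
(np.float64(319.2701474124379), np.float64(178.9453335384024))
(np.float64(301.6448655960041), np.float64(281.4985927334332))
(np.float64(334.41796650199433), np.float64(28.740928952007238))
(np.float64(388.7599620285218), np.float64(351.00398123544585))
```

View pics/w1.png

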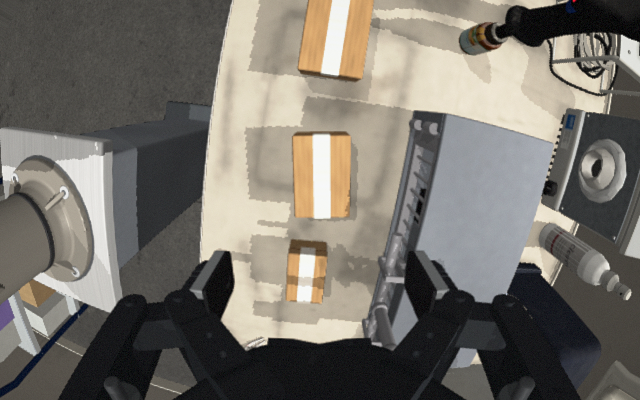

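The wrist view has the base carton at (337,35), the larger centred near (322,176), and the small one near (307,276). The predictions are off by 3–6 px, so I'll refine from one enlarged crop.

```bash
python3 - <<'E'
import cv2,numpy as np
a=cv2.imread('pics/w1.png'); r=lambda b:cv2.resize(b,None,fx=4,fy=4,interpolation=cv2.INTER_CUBIC)
L=r(a[125:225,280:370]); S=r(a[232:312,280:335]); B=r(a[0:90,285:385])
c=np.zeros((800-30,760+0,3),np.uint8)
c=np.zeros((600,800,3),np.uint8)
f=2.9
def put(b,x,y):
    b=cv2.resize(b,None,fx=f,fy=f,interpolation=cv2.INTER_CUBIC); c[y:y+b.shape[0],x:x+b.shape[1]]=b
put(a[125:225,280:370],0,0); put(a[232:312,280:335],0,300); put(a[0:90,285:385],300,0)
cv2.imwrite('pics/c3.png',c)
E
```

```text
(no output)
```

View pics/c3.png

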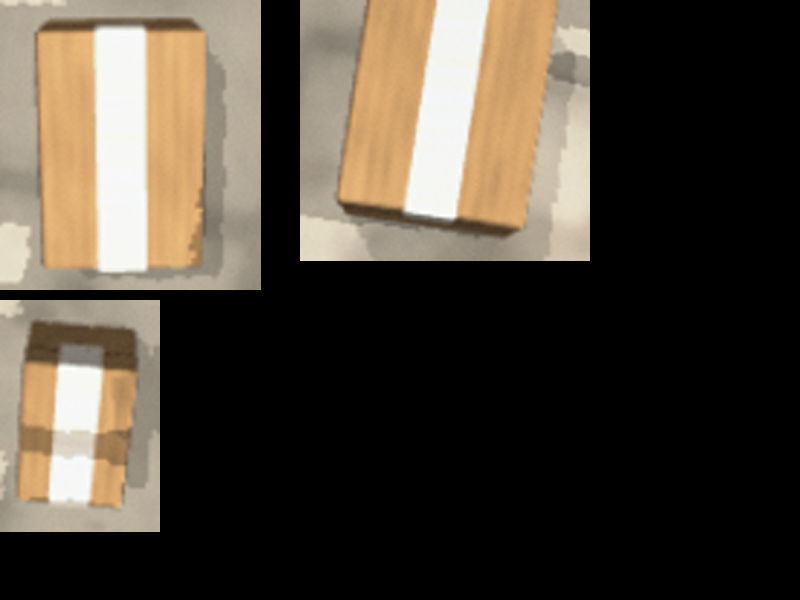

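```bash
cat > fit2.py <<'E'
import io,contextlib
with contextlib.redirect_stdout(io.StringIO()):
    from fit import *
C['wrist']=np.load('wrist1.npz')
# order: (-a,+b),(+a,+b),(+a,-b),(-a,-b)
W={'large':([(37,32),(205,30),(203,268),(44,268)],(280,125)),'small':([(25,61),(137,69),(123,207),(18,200)],(280,232)),'base':([None,None,(223,230),(40,202)],(285,0))}
for k in('base','large','small'):
    (a,b,h),s,d=pts[k]; w,off=W[k]
    loc=np.array([(-a/2,b/2),(a/2,b/2),(a/2,-b/2),(-a/2,-b/2)])
    for use in (('wrist',),('scene','side'),('scene','side','wrist')):
        def res(v):
            r=[]
            for l,ps,pd,pw in zip(loc,s,d,w):
                X=[v[0]+np.cos(v[2])*l[0]-np.sin(v[2])*l[1],v[1]+np.sin(v[2])*l[0]+np.cos(v[2])*l[1],h]
                if 'scene' in use: r+=list(P('scene',X)-full('scene',ps))+list(P('side',X)-full('side',pd))
                if 'wrist' in use and pw is not None: r+=list(P('wrist',X)-np.array(pw)/2.9-off)
            return np.array(r)
        o=least_squares(res,[.46,.15,.1],loss='soft_l1'); print(k,use,o.x.round(4),'rms',np.sqrt((res(o.x)**2).mean()).round(2))
E
python3 fit2.py
```

```text
base ('wrist',) [0.4563 0.3332 0.0421] rms 0.81
base ('scene', 'side') [0.4534 0.3301 0.054 ] rms 0.75
base ('scene', 'side', 'wrist') [0.4547 0.3326 0.0582] rms 0.95
large ('wrist',) [0.4709 0.1713 0.1983] rms 0.42
large ('scene', 'side') [0.468  0.1695 0.1855] rms 0.89
large ('scene', 'side', 'wrist') [0.4704 0.1712 0.1971] rms 0.97
small ('wrist',) [0.476  0.0384 0.1074] rms 0.34
small ('scene', 'side') [0.4711 0.0345 0.1223] rms 1.52
small ('scene', 'side', 'wrist') [0.4749 0.0381 0.112 ] rms 1.64
```

Call:
drive_tool(series=[1,-5,4,44,0,0,-0.011,1,0,0,48,0,0,0,1,0,0,48,0,0,0,1,0,0,45,0,0,0,1,0,0,36,0,0,0,-1,0,0,0,0,0,0,-1,0,0,0,0,0,0,-1,0,0,0,0,0,0,-1,0,0,0,0,0,0,-1,0,0,0,0,0,0,-1,0,0,0,0,0,0])

```text
t: 3.65
eef_pos: [0.4712, 0.1706, 0.0325]
tool_rot: [0.0, 0.634, 0.774, 0.0]
contact_force: [-0.3, 0.5, -1.9]
gripper_width: 0.719
```

```bash
python3 go.py .4555 .3329 .115 .055
```

```text
t 3.65 tcp [0.4712 0.1706 0.0325] yaw 0.198 F [-0.3  0.5 -1.9] w 0.719 q7 [-0.71  0.55  0.29  2.14 -0.33  0.5   0.03]
turn [ 0.0002 -0.0002  0.143 ] then shift mm [163.   -6.7 -82.5]
```

Call:
drive_tool(series=[-1,0,0,-24,0,0,0,-1,0,0,-30,0,0,0,-1,0,0,-28.5,0,0,0.143,-1,30,-1.2,0,0,0,0,-1,40,-1.7,0,0,0,0,-1,40,-1.7,0,0,0,0,-1,33,-1.4,0,0,0,0,-1,20,-0.7,0,0,0,0,-1,0,0,0,0,0,0,-1,0,0,0,0,0,0])

```text
t: 4.9
eef_pos: [0.4558, 0.3309, 0.1147]
tool_rot: [0.0, 0.688, 0.726, -0.001]
contact_force: [-0.0, 0.3, -1.9]
gripper_width: 0.718
```

```bash
python3 go.py .4555 .3329 .0835 .055
python3 - <<'E'
from h import *
o=[]
for n,(x0,y0,x1,y1) in {'scene':(200,130,300,230),'side':(215,120,315,220)}.items():
    im,K,R,t=cam(n); o.append(cv2.resize(im[y0:y1,x0:x1],None,fx=4,fy=4,interpolation=cv2.INTER_CUBIC))
cv2.imwrite('pics/c4.png',np.hstack(o))
E
```

```text
t 4.9 tcp [0.4558 0.3309 0.1147] yaw 0.0531 F [-0.   0.3 -1.9] w 0.718 q7 [-1.05  0.5   0.41  1.96 -0.28  0.74 -0.43]
turn [-0.0004  0.0013 -0.0019] then shift mm [ 2.  -0.2 31.2]
```

View pics/c4.png

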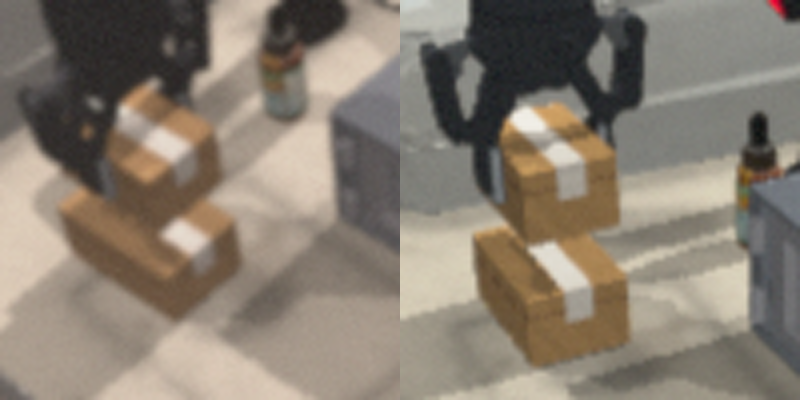

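The carton hangs level over the base, lined up in both views. I'll lower it, release and rise.

Call:
drive_tool(series=[-1,2,0,12,0,0,0,-1,0,0,12,0,0,0,-1,0,0,7.5,0,0,0,-1,0,0,0,0,0,0,1,0,0,0,0,0,0,1,0,0,0,0,0,0,1,0,0,0,0,0,0,1,0,0,-20,0,0,0,1,0,0,-50,0,0,0,1,0,0,-50,0,0,0,1,0,0,0,0,0,0])

```text
t: 6.38
eef_pos: [0.4576, 0.3363, 0.2074]
tool_rot: [-0.0, 0.688, 0.726, 0.004]
contact_force: [0.1, 0.1, -0.4]
gripper_width: 1.002
```

```bash
python3 go.py .4755 .0384 .2 .109
python3 - <<'E'
from h import *
im,K,R,t=cam('wrist'); np.savez('wrist2.npz',K=K,R=R,t=t); cv2.imwrite('pics/w2.png',im)
print(proj('wrist',K,R,t,(.4555,.3329,.1)))
o=[cv2.resize(im[60:300,200:440],(600,600),interpolation=cv2.INTER_CUBIC)]
cv2.imwrite('pics/c5.png',np.hstack(o))
E
```

```text
t 6.38 tcp [0.4576 0.3363 0.2074] yaw 0.0546 F [ 0.1  0.1 -0.4] w 1.002 q7 [-1.11  0.37  0.47  1.89 -0.21  0.92 -0.49]
turn [ 0.006  -0.0055 -0.0543] then shift mm [-298.1  -14.6    7.4]
(np.float64(313.9131423694217), np.float64(205.99894546551346))
```

View pics/c5.png

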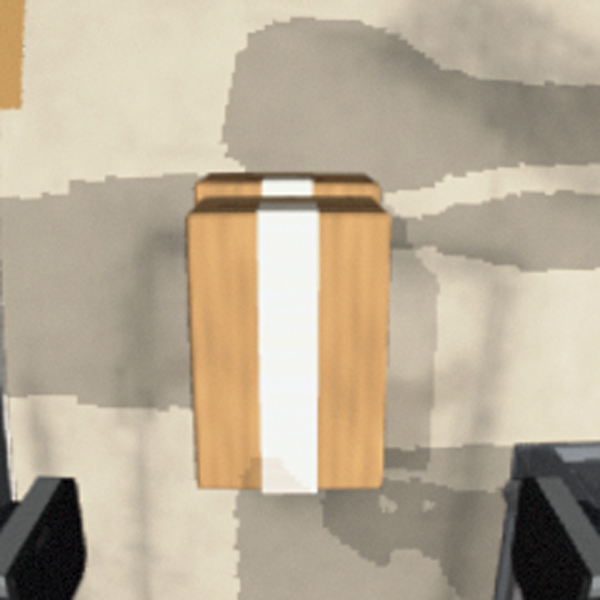

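The larger carton sits square on the base in the wrist view: its top spans (190,213)–(382,489), and the base's far edge shows at (195,183)–(380,181). I'll check the numbers.

```bash
python3 - <<'E'
from h import *
d=np.load('wrist2.npz')
def f(pts,z): return np.array([onz('wrist',d['K'],d['R'],d['t'],(u/2.5+200,v/2.5+60),z)[:2] for u,v in pts])
L=f([(190,213),(390,211),(382,489),(198,489)],.1); print(L.round(4),L.mean(0).round(4),'yaw',np.arctan2(*(L[1]-L[0])[::-1]).round(3), np.arctan2(*(L[2]-L[3])[::-1]).round(3))
B=f([(195,183),(380,181)],.05); y=np.arctan2(*(B[1]-B[0])[::-1]); m=B.mean(0); print(B.round(4),y.round(3),'base mid',m+.052*np.array([np.sin(y),-np.cos(y)]))
E
```

```text
[[0.4248 0.379 ]
 [0.4843 0.3828]
 [0.49   0.2909]
 [0.4287 0.2877]] [0.457  0.3351] yaw 0.063 0.053
[[0.42   0.3834]
 [0.4866 0.3876]] 0.063 base mid [0.4565699  0.33359525]
```

Call:
drive_tool(series=[1,0,0,-20,0,0,-0.054,1,-50,-2.4,0,0,0,0,1,-50,-2.4,0,0,0,0,1,-50,-2.4,0,0,0,0,1,-50,-2.4,0,0,0,0,1,-50,-2.4,0,0,0,0,1,-48,-2.6,0,0,0,0,1,0,0,0,0,0,0,1,0,0,0,0,0,0])

```text
t: 7.55
eef_pos: [0.4727, 0.0375, 0.2225]
tool_rot: [-0.0, 0.668, 0.745, -0.001]
contact_force: [-0.5, 0.3, 0.9]
gripper_width: 1.0
```

```bash
python3 go.py .4755 .0384 .028 .109
python3 - <<'E'
from h import *
im,K,R,t=cam('wrist'); np.savez('wrist3.npz',K=K,R=R,t=t); cv2.imwrite('pics/w3.png',im)
print(proj('wrist',K,R,t,(.4755,.0384,.044)),proj('wrist',K,R,t,(.56,.0435,.162)))
E
```

```text
t 7.55 tcp [0.4727 0.0375 0.2225] yaw 0.109 F [-0.5  0.3  0.9] w 1.0 q7 [-0.74  0.2   0.6   2.08 -0.14  0.9   0.06]
turn [-0.0015  0.0001  0.    ] then shift mm [  0.6   2.8 194.5]
(np.float64(321.1729388688582), np.float64(178.48552837193603)) (np.float64(447.2385417023992), np.float64(227.4354507606463))
```

View pics/w3.png

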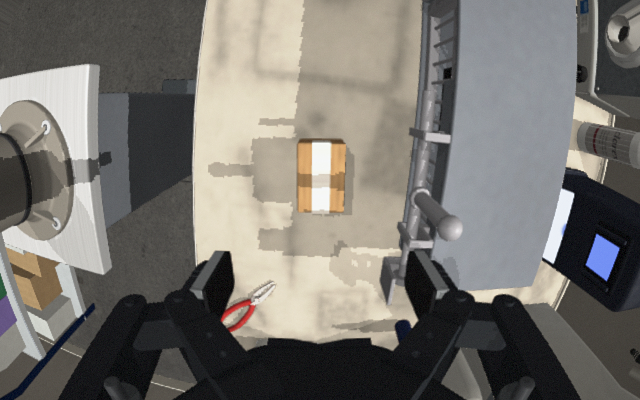

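Small carton top is centred at (320,177), within 1.5 px of the prediction, so I can grasp it. The ball is at (452,228), about 3 mm farther in x than estimated.

Call:
drive_tool(series=[0.6,0.5,2.5,45,0,0,0,0.6,0,0,50,0,0,0,0.6,0,0,50,0,0,0,0.6,0,0,35,0,0,0,0.6,0,0,12.5,0,0,0,-1,0,0,0,0,0,0,-1,0,0,0,0,0,0,-1,0,0,0,0,0,0,-1,0,0,0,0,0,0,-1,0,0,0,0,0,0,-1,0,0,0,0,0,0])

```text
t: 8.98
eef_pos: [0.4759, 0.038, 0.0311]
tool_rot: [0.0, 0.668, 0.745, 0.0]
contact_force: [-1.9, -0.5, 3.3]
gripper_width: 0.559
```

```bash
python3 go.py .457 .335 .165 .058
```

```text
t 8.97 tcp [0.4759 0.038  0.0311] yaw 0.109 F [-1.9 -0.5  3.3] w 0.559 q7 [-0.53  0.55  0.4   2.2  -0.46  0.48  0.33]
turn [ 0.0004 -0.0003  0.051 ] then shift mm [ 297.6   -1.6 -133.9]
```

Call:
drive_tool(series=[-1,0,0,-25,0,0,0,-1,0,0,-40,0,0,0,-1,0,0,-40,0,0,0,-1,0,0,-29,0,0,0.051,-1,30,-0.2,0,0,0,0,-1,45,-0.2,0,0,0,0,-1,50,-0.2,0,0,0,0,-1,50,-0.2,0,0,0,0,-1,50,-0.2,0,0,0,0,-1,45,-0.2,0,0,0,0,-1,27,-0.2,0,0,0,0,-1,0,0,0,0,0,0])

```text
t: 10.48
eef_pos: [0.4565, 0.3361, 0.1644]
tool_rot: [-0.0, 0.685, 0.728, -0.0]
contact_force: [-0.4, -1.0, -1.6]
gripper_width: 0.558
```

```bash
python3 go.py .457 .335 .132 .058
```

```text
t 10.47 tcp [0.4565 0.3361 0.1644] yaw 0.0611 F [-0.4 -1.  -1.6] w 0.558 q7 [-1.15  0.44  0.52  1.93 -0.29  0.84 -0.41]
turn [-0.0002  0.0001  0.0031] then shift mm [-1.1  0.4 32.4]
```

Call:
drive_tool(series=[-1,-1,0,13,0,0,0,-1,0,0,12,0,0,0,-1,0,0,7.5,0,0,0,-1,0,0,0,0,0,0,0.7,0,0,0,0,0,0,0.7,0,0,0,0,0,0,0.7,0,0,0,0,0,0,1,0,0,-20,0,0,0,1,0,0,-45,0,0,0,1,0,0,-50,0,0,0,1,0,0,-10,0,0,0,1,0,0,0,0,0,0])

```text
t: 11.98
eef_pos: [0.4571, 0.3336, 0.2576]
tool_rot: [-0.0, 0.686, 0.727, 0.001]
contact_force: [-0.1, 0.8, 0.3]
gripper_width: 1.0
```

```bash
python3 - <<'E'
from h import *
o=bot.get_obs(); print(o['t'],o['eef_pos'],o['contact_force'])
im,K,R,t=cam('wrist'); np.savez('wrist4.npz',K=K,R=R,t=t); cv2.imwrite('pics/w4.png',im)
print(proj('wrist',K,R,t,(.457,.335,.144)))
o=[cv2.resize(im[60:260,220:420],(600,600),interpolation=cv2.INTER_CUBIC)]
cv2.imwrite('pics/c6.png',np.hstack(o))
E
```

```text
11.975 [0.45713993 0.33355527 0.25764133] [-0.05330476  0.82832148  0.30554773]
(np.float64(317.4973239195598), np.float64(197.12355930220204))
```

View pics/c6.png

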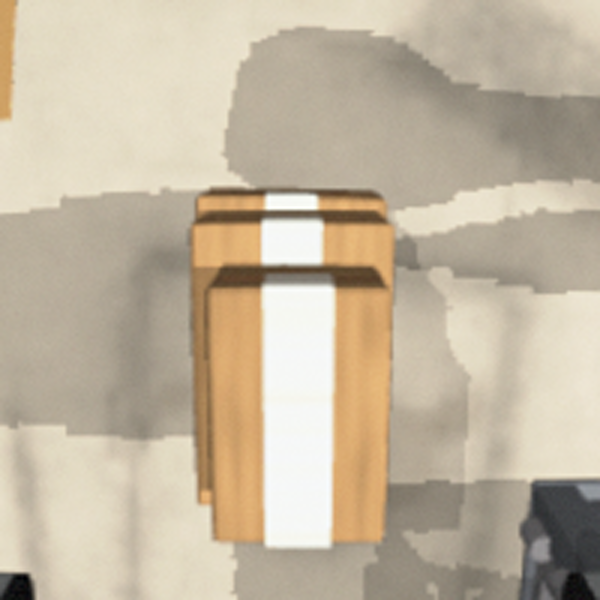

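```bash
python3 - <<'E'
from h import *
d=np.load('wrist4.npz')
def f(pts,z): return np.array([onz('wrist',d['K'],d['R'],d['t'],(u/3+220,v/3+60),z)[:2] for u,v in pts])
S=f([(208,287),(388,287),(385,541),(213,540)],.144); print('small',S.mean(0).round(4),np.arctan2(*(S[1]-S[0])[::-1]).round(3))
L=f([(192,226),(394,226),(198,502)],.1); print('large',L[1:].mean(0).round(4),np.arctan2(*(L[1]-L[0])[::-1]).round(3))
# knob from wrist3: ball at (452,228), with side/scene
C={n:np.load(n+'.npz') for n in('scene','side','wrist3')}
from scipy.optimize import least_squares
px={'scene':(533/3.7+205,197/3.7+130),'side':(445/3.7+225,142/3.7+145),'wrist3':(452,228)}
r=lambda X:np.concatenate([np.array(proj(n[:5],C[n]['K'],C[n]['R'],C[n]['t'],X))-px[n] for n in C])
o=least_squares(r,[.56,.04,.162]); print('ball',o.x.round(4),r(o.x).round(1))
d=C['wrist3']; print('wrist3 ball at .162',onz('wrist',d['K'],d['R'],d['t'],(452,228),.162))
E
python3 go.py .561 .0445 .26 0.09
```

```text
small [0.4587 0.3329] 0.058
large [0.4567 0.3351] 0.058
ball [0.562  0.0444 0.1645] [ 0.2 -0.6  0.8 -0.3 -0.4 -0.2]
wrist3 ball at .162 [0.56375566 0.04338951 0.162     ]
t 12.03 tcp [0.4566 0.3332 0.2565] yaw 0.0583 F [-1.1 -0.1 -0.9] w 1.003 q7 [-1.2   0.33  0.58  1.85 -0.21  1.03 -0.48]
turn [-0.0009  0.0003 -0.0317] then shift mm [-296.9   78.    -3.5]
```

Steps 1 and 2 look fine: the small carton is within about 2 mm of the larger, yaw equal. Next I move above the knob and take one close look.

Call:
drive_tool(series=[1,0,0,0,0,0,-0.017,1,-42,12,0,0,0,0,1,-52,14.6,0,0,0,0,1,-52,14.6,0,0,0,0,1,-52,14.6,0,0,0,0,1,-52,14.6,0,0,0,0,1,-46,13,0,0,0,0,1,0,0,0,0,0,0,1,0,0,0,0,0,0], force=60)

```text
t: 13.15
eef_pos: [0.5619, 0.0449, 0.2562]
tool_rot: [-0.001, 0.68, 0.733, -0.001]
contact_force: [0.4, -0.1, 0.5]
gripper_width: 0.998
```

```bash
python3 go.py .5625 .044 .143 .0755
python3 - <<'E'
from h import *
im,K,R,t=cam('wrist'); np.savez('wrist5.npz',K=K,R=R,t=t); cv2.imwrite('pics/w5.png',im)
print(proj('wrist',K,R,t,(.5625,.044,.162)))
cv2.imwrite('pics/c7.png',cv2.resize(im[60:340,180:460],(600,600),interpolation=cv2.INTER_CUBIC))
E
```

```text
t 13.15 tcp [0.5619 0.0449 0.2562] yaw 0.0754 F [ 0.4 -0.1  0.5] w 0.998 q7 [-0.73  0.34  0.68  1.86 -0.25  1.03  0.13]
turn [-0.002   0.0001 -0.0001] then shift mm [ -0.9   0.5 113.2]
(np.float64(318.5791520147571), np.float64(207.80092243590207))
```

View pics/c7.png

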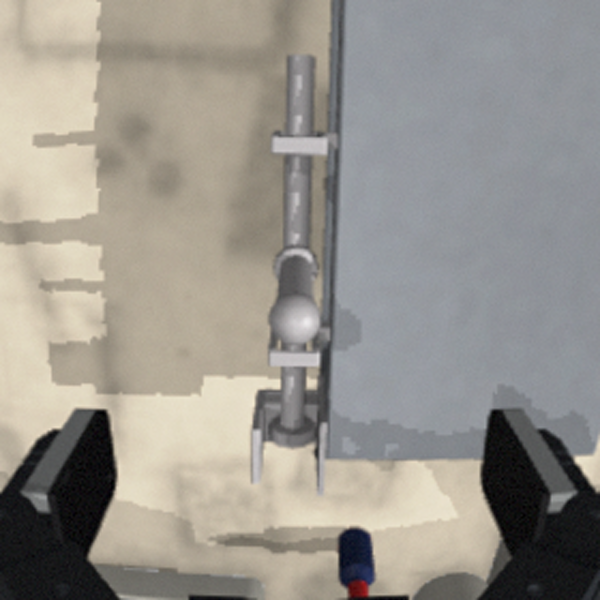

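Ball at (318,208), within 1 px of prediction, and jaws straddle it. I'll check the gate's yaw from the roof edge and bolt, then descend.

```bash
python3 - <<'E'
from h import *
d=np.load('wrist5.npz')
g=lambda u,v,z: onz('wrist',d['K'],d['R'],d['t'],(u/2.1429+180,v/2.1429+60),z)[:2]
for a,b,z in [((302,75),(293,400),.085),((337,10),(328,455),.105)]:
    A,B=g(*a,z),g(*b,z); print(A.round(4),B.round(4),'yaw',np.arctan2(-(A-B)[0],(A-B)[1]).round(4))
print('ball',g(295,318,.162))
E
```

```text
[0.5582 0.1274] [ 0.5656 -0.0261] yaw 0.0483
[0.5701 0.1547] [ 0.5838 -0.0443] yaw 0.0685
ball [0.56186273 0.04348502]
```

Call:
drive_tool(series=[0.2,-1,0.5,30,0,0,0,0.2,0,0,35,0,0,0,0.2,0,0,28,0,0,0,0.2,0,0,20,0,0,0,0.2,0,0,0,0,0,0,-1,0,0,0,0,0,0,-1,0,0,0,0,0,0,-1,0,0,0,0,0,0,-1,0,0,0,0,0,0,-1,0,0,0,0,0,0,-1,0,0,0,0,0,0,-1,0,0,0,0,0,0])

```text
t: 14.7
eef_pos: [0.5612, 0.0437, 0.1447]
tool_rot: [-0.002, 0.68, 0.733, -0.001]
contact_force: [-7.5, -1.0, 5.5]
gripper_width: 0.159
```

```bash
python3 go.py .5625 .044 .143 .0755
```

```text
t 14.7 tcp [0.5612 0.0437 0.1447] yaw 0.0752 F [-7.5 -1.   5.5] w 0.159 q7 [-0.65  0.49  0.6   1.95 -0.37  0.82  0.23]
turn [-0.0034 -0.0014 -0.0003] then shift mm [0.3 1.3 1.7]
```

Call:
drive_tool(series=[-1,0,-1,-4,0,0,0,-1,0,0,-4.5,0,0,0,-1,0,0,-4,0,0,0,-1,0,0,0,0,0,0,-1,0,0,0,0,0,0])

```text
t: 15.32
eef_pos: [0.5612, 0.0435, 0.157]
tool_rot: [-0.001, 0.68, 0.733, -0.0]
contact_force: [-6.4, 0.2, 0.9]
gripper_width: 0.156
```

Call:
drive_tool(series=[-1,5,0,0,0,0,0,-1,5,0,0,0,0,0,-1,3,0,0,0,0,0,-1,0,0,0,0,0,0])

```text
t: 15.82
eef_pos: [0.5606, 0.0557, 0.1569]
tool_rot: [-0.0, 0.68, 0.733, -0.001]
contact_force: [-5.4, -1.3, -0.8]
gripper_width: 0.153
```

Call:
drive_tool(series=[-1,5,-0.5,0,0,0,0,-1,6,-0.5,0,0,0,0,-1,5,0,0,0,0,0,-1,0,0,0,0,0,0,-1,0,0,0,0,0,0])

```text
t: 16.45
eef_pos: [0.5594, 0.0729, 0.157]
tool_rot: [0.0, 0.68, 0.733, 0.001]
contact_force: [-1.0, 0.5, -1.0]
gripper_width: 0.154
```

```bash
python3 - <<'E'
from h import *
o=bot.get_obs(); p=o['eef_pos']; print(o['t'],p,o['contact_force'],o['gripper_width'])
yaw=.067; Rz=lambda a:np.array([[np.cos(a),-np.sin(a)],[np.sin(a),np.cos(a)]])
k=p[:2]; knob0=np.array([.5617,.0437]); hinge=knob0+Rz(yaw)@[.026,.205]; r=k-hinge; print('hinge',hinge,'slide',(Rz(-yaw)@(k-knob0)))
pos=k; ty=.0755
for i in range(1,9):
    th=i*.065; n=hinge+Rz(-th)@r; d=n-pos; c,s=np.cos(ty),np.sin(ty)
    print(i,n.round(4),'tool shift mm',np.round([1e3*(-s*d[0]+c*d[1]),1e3*(c*d[0]+s*d[1])],2)); pos=n; ty-=.065
E
```

```text
16.45 [0.55938337 0.07286541 0.15702334] [-1.01363578  0.53627753 -1.00331879] 0.1540879075717277
hinge [0.57391694 0.24998075] slide [-0.00035882  0.02925507]
1 [0.5479 0.0742] tool shift mm [  2.18 -11.34]
2 [0.5365 0.0762] tool shift mm [  2.18 -11.34]
3 [0.5253 0.079 ] tool shift mm [  2.18 -11.34]
4 [0.5143 0.0826] tool shift mm [  2.18 -11.34]
5 [0.5036 0.0868] tool shift mm [  2.18 -11.34]
6 [0.4931 0.0917] tool shift mm [  2.18 -11.34]
7 [0.483  0.0973] tool shift mm [  2.18 -11.34]
8 [0.4733 0.1035] tool shift mm [  2.18 -11.34]
```

Call:
drive_tool(series=[-1,2.2,-11.3,0,0,0,0.065,-1,2.2,-11.3,0,0,0,0.065,-1,0,0,0,0,0,0])

```text
t: 16.82
eef_pos: [0.5364, 0.0758, 0.157]
tool_rot: [0.0, 0.726, 0.688, 0.001]
contact_force: [1.7, 0.2, -2.0]
gripper_width: 0.156
```

Call:
drive_tool(series=[-1,2.2,-11.3,0,0,0,0.065,-1,2.2,-11.3,0,0,0,0.065,-1,2.2,-11.3,0,0,0,0.065,-1,2.2,-11.3,0,0,0,0.065,-1,2.2,-11.3,0,0,0,0.065,-1,2.2,-11.3,0,0,0,0.065,-1,0,0,0,0,0,0,-1,0,0,0,0,0,0,-1,0,0,0,0,0,0,-1,0,0,0,0,0,0])

```text
t: 18.08
eef_pos: [0.4738, 0.1027, 0.157]
tool_rot: [0.0, 0.846, 0.534, 0.0]
contact_force: [2.8, 0.5, -1.9]
gripper_width: 0.156
```

```bash
python3 - <<'E'
from h import *
o=bot.get_obs(); print(o['t'],o['eef_pos'],o['contact_force'],o['gripper_width'],abs(o['joint_vel']).max())
r=[]
for n,(x0,y0,x1,y1) in {'scene':(205,100,405,250),'side':(225,100,425,250)}.items():
    im,K,R,t=cam(n); r.append(cv2.resize(im[y0:y1,x0:x1],(400,300),interpolation=cv2.INTER_CUBIC))
im,*_=cam('wrist'); r2=cv2.resize(im[:240,80:560],(600,300),interpolation=cv2.INTER_AREA); 
top=np.hstack(r); bot_=np.zeros((300,800,3),np.uint8); bot_[:,:600]=r2
cv2.imwrite('pics/end.png',np.vstack([top,bot_]))
E
```

```text
18.075 [0.47384417 0.10270556 0.15696554] [ 2.7545186   0.49496058 -1.90961601] 0.15647776920290013 0.004670855396905697
```

View pics/end.png

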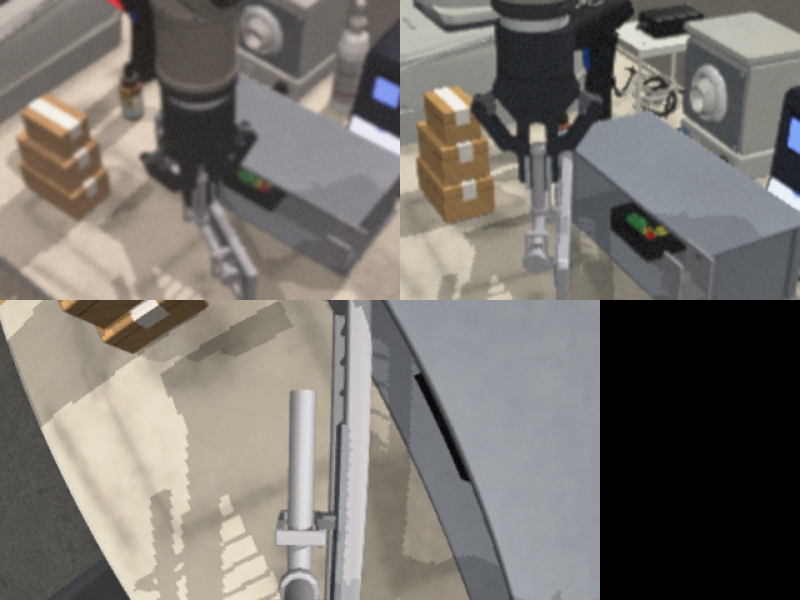

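The gate stands ajar, the knob is gripped, the column is neat and the bystanders are untouched. Handing in.

```bash
python3 -c "
from station import bot
print(bot.hand_in()); o=bot.get_obs(); print(o['t'],o['eef_pos'],o['gripper_width'])"
```

```text
the job is handed in; nothing more can be done
None
the job is handed in; nothing more can be done
```

I stacked the larger carton and then the small one on the biggest carton. I then lifted the bolt about 12 mm over the lip and drew it out by about 29 mm. With the same grip I swung the gate open by about 0.52 rad (30 degrees) and handed in at about 18 s. The hand-in gives no verdict.

- **Column:** measured in the wrist pictures after each release, the larger carton was within about 2 mm of the base and the small one within about 3 mm of the larger, with yaws within 0.01 rad. The last picture shows the column standing square and clear of the arm.
- **Grip:** the gripper reading gives 13.3 mm between the jaws on the 14 mm stem, at a set grip of 60 N. The highest joint speed was 0.005 rad/s, so the arm was still.
- **Gate:** the outside force on the tool was about 2.8 N towards shut, roughly the 2 N or so the spring should give there. The gate angle and bolt draw come from the tool position, since the joints can't be read directly.
- **Bystanders:** I did not go near the bottles or the pliers. Only the amber bottle is in the last picture, upright. I did not check the blue bottle or the pliers again at the end.

One disagreement: two estimates of the cage's yaw gave 0.05 and 0.07 rad. I used 0.067, and no unusual force showed while drawing the bolt or swinging the gate.

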